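Lower and lock the ratchet hold-down clamp

TASK

Clamp the steel tube for welding: press the red pad of the clamp's ratchet pawl to swing it fully free of the teeth, push the yellow arm down by its black pad until the rubber foot rests on the tube, then press the green pad so that the pawl is fully seated in the teeth again. Do not lift or shift the tube, leave the other things on the bench where they are, and finish clear of everything.

Things in the scene. Friction and masses are not known exactly. Their poses are not given: they have to be found in the camera images.
- clamp: ratchet hold-down clamp bolted to the bench: steel base plate 170 (x) x 370 (y) x 12 mm, blue upright cheeks (158 mm high). Origin at the centre of the plate's underside; z up; y runs from the red pad towards the arm's free end. All that moves swings in its plane x = 0, about axes parallel to x: the arm's hinge at y -20, z 90 mm; the pawl's pivot at y -95, z 149 mm.
- hold_arm (a joint): yellow arm's angle, rad: 0 = raised, leaning 0.66 rad up from level; grows as it is pushed down; 0.66 = level, rubber foot on the workpiece (stop at 0.675). Starts at 0.01 to 0.08. Stiff hinge: stays where it is left; about 4 to 8 N down on the black pad moves it. With the pawl in the teeth it has only a little play: do not force it.
- pawl (a joint): rocker pawl's angle, rad: 0 = nose fully down between the teeth (locked), 0.3 = fully free (stop); clear of the teeth above about 0.09. Stiff: stays where it is left; 3 to 8 N down on the red pad frees it, on the green pad re-seats it. The nose can seat fully only at the raised notch, with the arm at 0.66 +- 0.02 (foot on the workpiece), or in two half-way notches.
- push_pad (a point): centre of the top face of the black push pad on the arm's free end, 38 mm wide across the arm and 50 mm along it; 140 mm out from the arm's hinge and 16 mm above the arm's centreline, tilted with the arm. About 188 mm above the bench when raised, 106 mm when down.
- clamp_foot (a point): centre of the underside of the rubber foot (24 mm wide) below the arm's free end, 140 mm out from the hinge and 30 mm below the arm's centreline; 60 mm above the bench when down.
- release_pad (a point): centre of the top face of the red pad (34 x 34 mm) on the tail of the rocker pawl, 55 mm from its pivot on the side away from the arm and 25 mm above it; 174 mm above the bench when locked. Pressing it down about 16 mm frees the pawl fully.
- lock_pad (a point): centre of the top face of the green pad (34 x 34 mm) over the nose of the rocker pawl, 75 mm from its pivot on the side towards the arm and 25 mm above it; 174 mm above the bench when locked, about 195 mm when freed. Pressing it back down re-seats the nose.
- workpiece: loose 140 mm length of 30 mm square steel tube, lying along the clamp's x axis on the dark anvil block (top 30 mm above the bench) under the arm's foot. Origin at the centre of its underside; its top is 60 mm above the bench.
- hex_bolt: a loose brass-shanked hex bolt standing head down on the clamp's base plate, 22 mm wide, 47 mm tall; origin under its head
- offcut: a loose 50 mm offcut of 25 mm square steel tube lying on the clamp's base plate; origin at the centre of its underside
- wrench: a loose steel wrench lying on the bench just beside the clamp; origin near its middle on the underside
- magnet_square: a loose red L-shaped magnetic square, 80 x 80 mm, 18 mm high; origin under its longer leg
- spray_can: a loose can, 60 mm wide, 170 mm tall; origin at the centre of its underside
- nut_cup: a loose aluminium cup, 80 mm wide, 70 mm tall; origin at the centre of its underside
- wire_brush: a loose hand brush lying on the bench; origin near its middle on the underside
There are look-alikes about, which are no part of the job. There is more than one size of the workpiece; the job needs the smallest.

How it is judged:
On the way, in this order (a step that is already met when the one before it is completed fails the run):
1. the pawl is pressed free of the teeth (at least 0.18 rad) while the arm is still up (value of joint pawl above 0.18 rad and value of joint hold_arm below 0.3 rad), for 0.1 s.
2. the arm is down with its foot on the tube, the pawl still free (value of joint hold_arm above 0.635 rad and value of joint pawl above 0.1 rad), for 0.1 s.
3. the pawl is seated again with the arm down (value of joint hold_arm above 0.635 rad and value of joint pawl below 0.045 rad), for 0.2 s.
At the end, for the whole second after the job is handed in: the arm is down (joint above 0.635 rad), the pawl seated in the teeth (below 0.045 rad), the foot within 4 mm of the tube's top face and over it, the tube flat and at rest (all of step 3 and y of clamp_foot in the frame of workpiece between -0.018 and 0.018 m and x of clamp_foot in the frame of workpiece between -0.05 and 0.05 m and z of clamp_foot in the frame of workpiece below 0.034 m and angle between workpiece's own z axis and vertical below 0.05 rad and linear speed of workpiece below 0.01 m/s); the robot touches nothing.
It fails at once if the tube was shifted more than 15 mm or lifted off the anvil (distance of workpiece from where it was at the start of the episode above 0.015 m or height (world z) of workpiece above 0.038 m).
It fails at once if a bystander was lifted or moved more than 25 mm (distance of any of hex_bolt, offcut, wrench, magnet_square, spray_can, nut_cup, wire_brush from where it was at the start of the episode above 0.025 m).
It also fails if it takes over 42 s, if anything falls off the work surface, if the arm or the gripper's body presses on something with over 40 N, if the wrist force passes 120 N, or if a joint passes its speed limit or range.

ROBOT

A 6-joint arm with a two-finger parallel gripper is mounted at the origin on the work surface. World frame = base frame: x ahead of the robot, y to its left, z up, the work surface at z = 0. Lengths are in m, angles in rad, forces in N, time in s.
With the tool pointing down it reaches from about 0.275 to 0.775 m from the base axis. Payload 14.6 kg.
Tool frame: the origin (TCP) lies between the finger pads; the fingertips stand 8 mm ahead of it and the grasp point (between the pads) lies 11 mm behind it; x points along the fingers, z is the direction in which the jaws open and shut, and the axes are right-handed (so a half turn about x gives the same grasp; the last joint's range is limited). The gripper opens to 85 mm and grips with 20 to 120 N. Pads are 22 mm wide; open, the fingers measure 114 mm over their backs; the gripper's body (76 mm by 85 mm) begins 54 mm behind the grasp point. The pads swing forward as they close: fully open they stand 13 mm farther back than shut.
Start: joints at [-1.445, 0.263, -0.048, 1.259, 0, 1.415], TCP at [0.145, -0.504, 0.239] pointing down, gripper open.
Joint ranges: [-2.65, 2.65], [-0.89, 1.7], [-1.18, 1.37], [-2.13, 2.11], [-1.35, 1.29], [-3.14, 3.14]. Speed limits (rad/s): [1.89, 1.89, 2.57, 2.79, 3.14, 3.14].

INTERFACE

Orientations are given as a unit quaternion [x, y, z, w].
In Python, from bench import * gives the robot as it stands.
- The arm moves only by the tool drive_tool, never from a script. Its argument "motion" is a list of rows, each a list of 7 numbers: the finger opening in cm, from 0 to 8.54, then the shift along the tool's x, y, z in cm, then the turn, a rotation vector about the tool's x, y, z in rad. A call has 1 to 20 rows; each row shifts and turns the commanded pose from where the row before left it, along the tool's axes as they then stand; what a row does not reach is not made up. A row lasts 1/12 s, in which the tool goes at most 41.7 mm and 7.16 degrees, less where a joint would pass 70% of its speed; a pose out of reach is approached as far as the arm can. A call with a gripper value outside its range is refused whole. The fingers move at their own pace and stop on an object; the grip force is fixed at half the most. Time passes only in rows, so rows that do not move let the fingers close. It gives the time, the measured TCP pose, the force and the opening at its end, in the units of the state.
- state(): the state, without advancing time (a new reading comes with each control period).
- capture(name): name is "side" or "top"; returns a dict with "color" (420x560x3 uint8, red, green, blue), "range_z" (420x560 float32, m along the optical axis (not along the pixel's ray), 0 where there is no reading), "intrinsics" (3x3 intrinsics, pixels), "dist" ([k1, k2, p1, p2, k3] as OpenCV has them; the pictures are not rectified), "camera_from_world" (4x4, takes a point from world to camera coordinates). Camera axes: x right, y down, z forward; pixel columns grow to the right and rows downward; lengths in m; the calibration is good to about 2 mm. A picture is of the moment at which its call begins.
- finish_job(): hands the job in, once; it reports no verdict.
The state is a dict: "t": time; "qpos": joint angles; "joint_velocities": joint speeds; "tau": joint torques, N m; "ee_pos": TCP position; "tool_rot": TCP orientation; "wrist_force": force on the tool from outside, world axes, zero at the start; "ft_torque": the same for the moment, N m; "width": finger opening in m.
Only numpy, scipy, OpenCV 4.12 (cv2) and the standard library are available. Lean on these libraries where they do the work, as an engineer would, in place of code of your own. Each camera call takes 0.05 s, during which the arm holds its last target.

## Working session

There is one attempt and no reset: what is moved stays moved. The work goes in short steps, Python scripts to look and compute and a tool call to move; the robot and the scene stay as the last step left them, time stands still between calls to the robot, and variables do not carry over. Pictures are saved under pics/ and viewed, and the job is handed in when it is done.

Besides the shell and the picture viewer there is one more tool, called after "Call:" as name([rows], argument=value, ...), one row to a line, values as JSON. drive_tool: Moves the arm, as the interface text tells. Its arguments: {"type":"object","properties":{"motion":{"type":"array","items":{"type":"array","items":{"type":"number"}}}},"required":["motion"]}

```bash
ls; mkdir -p pics; cat > h.py <<'E'
from bench import *
import numpy as np, cv2
def grab(n):
    c=capture(n); np.savez(f'{n}.npz',**c); return c
def world(c,u,v,z=None):
    K=np.array(c['intrinsics']);d=np.array(c['dist']);T=np.linalg.inv(c['camera_from_world'])
    p=cv2.undistortPoints(np.array([[[u,v]]],float),K,d)[0,0]
    if z is None: z=float(c['range_z'][int(round(v)),int(round(u))])
    return (T@np.array([p[0]*z,p[1]*z,z,1]))[:3]
def cloud(c):
    K=np.array(c['intrinsics']);d=np.array(c['dist']);T=np.linalg.inv(c['camera_from_world'])
    R=np.array(c['range_z']);h,w=R.shape
    u,v=np.meshgrid(np.arange(w),np.arange(h))
    p=cv2.undistortPoints(np.stack([u,v],-1).reshape(-1,1,2).astype(float),K,d).reshape(h,w,2)
    P=np.concatenate([p*R[...,None],R[...,None]],-1)
    W=P@T[:3,:3].T+T[:3,3]; W[R==0]=np.nan
    return W
E
python3 - <<'E'
from h import *
for n in ['top','side']:
    c=grab(n); cv2.imwrite(f'pics/{n}0.png',cv2.cvtColor(c['color'],cv2.COLOR_RGB2BGR))
    print(n,np.linalg.inv(c['camera_from_world'])[:3].round(3))
print(state())
E
```

```text
pics
top [[-0.026 -0.986  0.164  0.208]
 [-1.     0.028  0.007 -0.027]
 [-0.012 -0.163 -0.986  1.673]]
side [[ 0.992 -0.075  0.105  0.319]
 [-0.129 -0.627  0.769 -1.116]
 [ 0.008 -0.776 -0.631  1.032]]
{'t': 0.1, 'qpos': array([-1.44532600e+00,  2.63511767e-01, -4.88726810e-02,  1.25940829e+00,
        1.23869450e-05,  1.41548669e+00]), 'joint_velocities': array([ 0.00051372, -0.00188343,  0.00163319, -0.00063795,  0.00165889,
       -0.00145123]), 'tau': array([ 2.81203247e-03, -6.38576961e+01,  3.85065758e+01,  1.01327561e-02,
       -1.52859679e-04, -5.10841119e-06]), 'ee_pos': array([ 0.14544329, -0.50420183,  0.23885446]), 'tool_rot': array([ 0.4253719 ,  0.56528753, -0.42486022,  0.5648031 ]), 'wrist_force': array([-0.17688894, -0.23638425, -0.15953748]), 'ft_torque': array([ 0.03608658, -0.00537303, -0.03621749]), 'width': 0.08516170515633367}
```

View pics/top0.png

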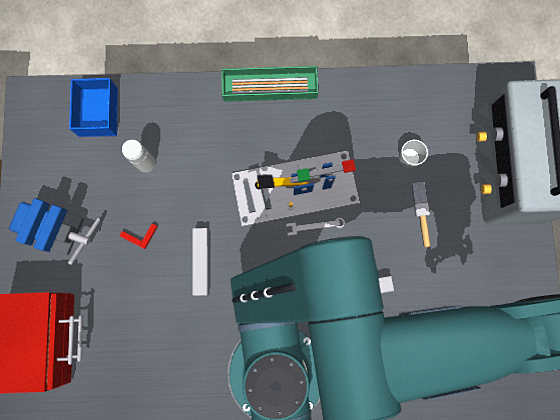

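View pics/side0.png

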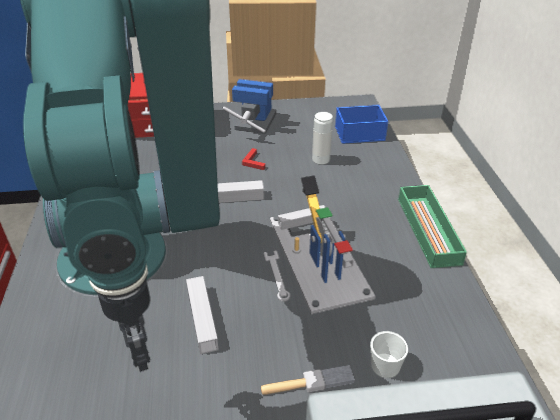

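The clamp is in the top view at about (295,185), with the red pad at (348,166), green at (303,175) and black at (265,181). The possible look-alikes are the white bars at top (200,262) and (387,285), the blue vise at (40,225), and the red square at (140,235). Next I'll measure and check with a close crop.

```bash
python3 - <<'E'
from h import *
for n,(x0,x1,y0,y1) in {'top':(220,370,140,240),'side':(240,400,160,320)}.items():
    c=dict(np.load(n+'.npz')); W=cloud(c); hsv=cv2.cvtColor(c['color'],cv2.COLOR_RGB2HSV)
    H,S,V=[hsv[...,i].astype(int) for i in range(3)]
    m0=np.zeros(H.shape,bool); m0[y0:y1,x0:x1]=True
    m0&=np.isfinite(W[...,2])
    for k,m in dict(red=((H<8)|(H>172))&(S>150),green=(H>45)&(H<85)&(S>100),black=(V<60)&(W[...,2]>.12),yellow=(H>15)&(H<35)&(S>130)&(W[...,2]>.06)).items():
        mm=m&m0; vs,us=np.nonzero(mm); P=W[mm]
        top=P[P[:,2]>np.percentile(P[:,2],95)-0.02]
        print(n,k,len(us),us.mean().round(1),vs.mean().round(1),'med',np.median(P,0).round(4),'lo',np.percentile(P,3,axis=0).round(3),'hi',np.percentile(P,97,axis=0).round(3))
    cr=c['color'][y0:y1,x0:x1]; s=5 if n=='top' else 3.7
    cv2.imwrite(f'pics/{n}crop.png',cv2.cvtColor(cv2.resize(cr,None,fx=s,fy=s,interpolation=cv2.INTER_CUBIC),cv2.COLOR_RGB2BGR))
    # base plate at z~12mm
    mm=m0&(W[...,2]>.007)&(W[...,2]<.018); vs,us=np.nonzero(mm)
    pts=W[mm][:,:2].astype(np.float32); 
    lab,st=cv2.connectedComponentsWithStats(mm.astype(np.uint8))[1:3]; i=1+st[1:,4].argmax()
    r=cv2.minAreaRect(W[lab==i][:,:2].astype(np.float32)*1000);print(n,'plate',r,st[i])
E
```

```text
top red 135 348.5 165.5 med [ 0.5803 -0.2203  0.1745] lo [ 0.565 -0.235  0.168] hi [ 0.596 -0.204  0.18 ]
top green 142 303.1 174.5 med [ 0.5577 -0.0909  0.1739] lo [ 0.542 -0.107  0.167] hi [ 0.574 -0.076  0.18 ]
top black 220 272.3 184.7 med [0.5379 0.0132 0.1859] lo [ 0.309 -0.158  0.146] hi [0.559 0.041 0.771]
top yellow 206 284.1 182.5 med [ 0.5453 -0.0372  0.1396] lo [ 0.531 -0.098  0.095] hi [0.56  0.038 0.176]
top plate ((553.3465576171875, -71.49240112304688), (170.2353515625, 377.0096435546875), 9.100757598876953) [ 231  170  129   56 2592]
side red 273 298.8 205.7 med [ 0.5618 -0.2034  0.1701] lo [ 0.385 -0.235  0.004] hi [0.592 0.395 0.177]
side green 111 323.7 212.7 med [ 0.5563 -0.0932  0.1738] lo [ 0.541 -0.11   0.17 ] hi [ 0.572 -0.078  0.177]
side black 112 310.1 185.0 med [0.5399 0.0143 0.184 ] lo [ 0.522 -0.005  0.167] hi [0.556 0.03  0.196]
side yellow 220 313.9 208.8 med [ 0.5432 -0.0274  0.1444] lo [ 0.532 -0.094  0.107] hi [ 0.554 -0.002  0.163]
side plate ((553.9410400390625, -72.43449401855469), (173.6837921142578, 373.38330078125), 9.770636558532715) [ 270  217  106   95 3544]
```

View pics/topcrop.png

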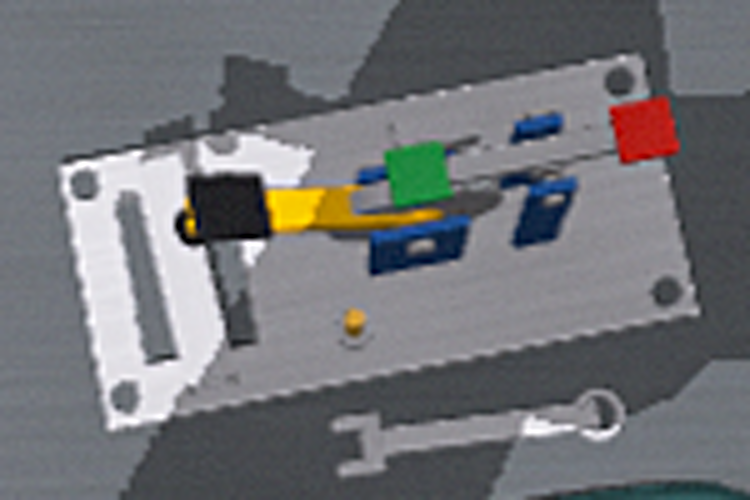

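View pics/sidecrop.png

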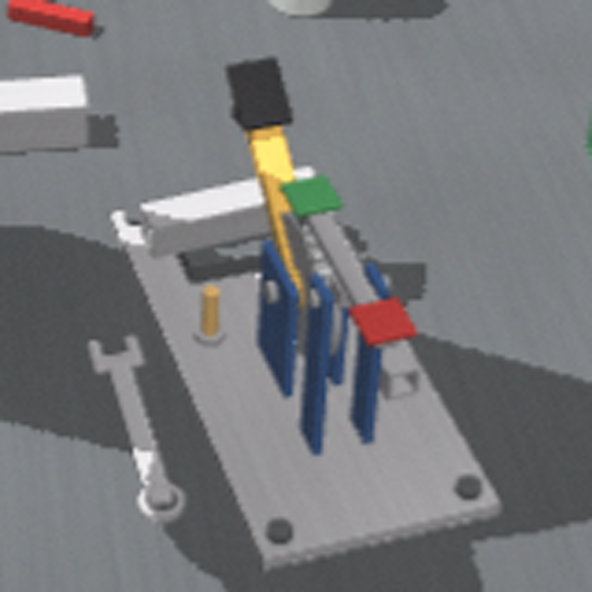

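Red, green and black pads measure 0.174, 0.174 and 0.185 m high, which agrees with the description. They also lie along a clamp axis yawed about 9.6° from the bench. Now I'll work out the tool-frame offsets.

```bash
cat >> h.py <<'E'
from scipy.spatial.transform import Rotation as Ro
a=np.deg2rad(9.6); CX=np.array([np.cos(a),np.sin(a),0]); CY=np.array([-np.sin(a),np.cos(a),0]); C0=np.array([.5545,-.072,0])
def cl(x,y,z): return C0+CX*x+CY*y+np.array([0,0,z])
def rep():
    s=state();R=Ro.from_quat(s['tool_rot']).as_matrix()
    print('t',s['t'],'tip(clamp)',np.r_[(s['ee_pos']+R[:,0]*.008-C0)@CX,(s['ee_pos']-C0)@CY,(s['ee_pos']+R[:,0]*.008)[2]].round(4),'F',s['wrist_force'].round(2),'w',round(s['width'],4)); return s,R
def to(p): # tip target clamp coordinates -> tool shift cm
    s,R=rep(); print('tool shift cm',(R.T@(cl(*p)-s['ee_pos']-R[:,0]*.008)*100).round(2))
E
python3 - <<'E'
from h import *
s,R=rep();print(R.round(3))
print(cl(0,-.15,.174),cl(0,-.02,.174),cl(0,.0867,.184))
to((0,-.15,.21))
# yaw to align tool z with clamp CX or CY
for nm,v in dict(cx=CX,cy=CY,mcx=-CX,mcy=-CY).items():
    T=np.c_[[0,0,-1.],np.cross(v,[0,0,-1.]),v]; print(nm,(Ro.from_matrix(R.T@T)).as_rotvec().round(3))
E
```

```text
t 0.1 tip(clamp) [-0.4754 -0.3579  0.2309] F [-0.18 -0.24 -0.16] w 0.0852
[[-0.     0.961  0.277]
 [ 0.001  0.277 -0.961]
 [-1.     0.    -0.001]]
[ 0.57951531 -0.21989941  0.174     ] [ 0.55783537 -0.09171992  0.174     ] [0.54004115 0.01348586 0.184     ]
t 0.1 tip(clamp) [-0.4754 -0.3579  0.2309] F [-0.18 -0.24 -0.16] w 0.0852
tool shift cm [  2.11  49.59 -15.29]
cx [-1.458e+00 -1.000e-03 -1.000e-03]
cy [-3.028e+00  0.000e+00 -2.000e-03]
mcx [ 1.684e+00 -1.000e-03  1.000e-03]
mcy [ 0.113 -0.001 -0.   ]
```

Call:
drive_tool([
  [0,0,0,0,0.113,0,0],
  [0,0,2.64,-1.155,0,0,0],
  [0,0,2.64,-1.155,0,0,0],
  [0,0,2.64,-1.155,0,0,0],
  [0,0,2.64,-1.155,0,0,0],
  [0,0,2.64,-1.155,0,0,0],
  [0,0,2.64,-1.155,0,0,0],
  [0,0,2.64,-1.155,0,0,0],
  [0,0,2.64,-1.155,0,0,0],
  [0,0,2.64,-1.155,0,0,0],
  [0,0,2.64,-1.155,0,0,0],
  [0,0,2.64,-1.155,0,0,0],
  [0,0,2.64,-1.155,0,0,0],
  [0,0,2.64,-1.155,0,0,0],
  [0,0,2.64,-1.155,0,0,0],
  [0,0,2.64,-1.155,0,0,0],
  [0,0,2.64,-1.155,0,0,0],
  [0,0,2.64,-1.155,0,0,0],
  [0,0,2.64,-1.155,0,0,0],
  [0,0,0,0,0,0,0],
])

```text
t: 1.77
ee_pos: [0.5822, -0.2174, 0.2382]
tool_rot: [0.456, 0.541, -0.455, 0.541]
wrist_force: [1.4, -0.0, 0.3]
width: 0.0002
```

```bash
python3 - <<'E'
from h import *
to((0,-.15,.18)); print(state()['qpos'].round(2))
c=grab('side'); cv2.imwrite('pics/side1.png',cv2.cvtColor(cv2.resize(c['color'][130:330,220:420],None,fx=3,fy=3,interpolation=cv2.INTER_CUBIC),cv2.COLOR_RGB2BGR))
E
```

```text
t 1.7667 tip(clamp) [ 0.0031 -0.148   0.2302] F [ 1.37 -0.02  0.33] w 0.0002
tool shift cm [ 5.02 -0.31  0.21]
[-0.49  0.43  0.21  1.35  0.    2.48]
```

View pics/side1.png

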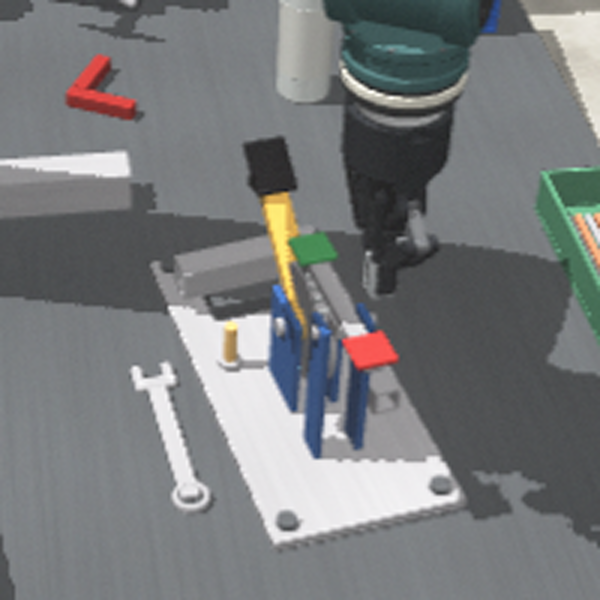

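The closed fingers are above the red pad: tip at crop (378,290), pad at (370,350). Going down.

Call:
drive_tool([
  [0,1.2,-0.15,0.1,0,0,0],
  [0,1.2,-0.15,0.1,0,0,0],
  [0,1.2,0,0,0,0,0],
  [0,0.8,0,0,0,0,0],
  [0,0.5,0,0,0,0,0],
  [0,0.4,0,0,0,0,0],
  [0,0.3,0,0,0,0,0],
  [0,0,0,0,0,0,0],
])

```text
t: 2.48
ee_pos: [0.5765, -0.2226, 0.183]
tool_rot: [0.456, 0.54, -0.456, 0.54]
wrist_force: [-0.5, 0.9, 0.3]
width: -0.0001
```

```bash
python3 - <<'E'
from h import *
to((0,-.15,.158))
E
```

```text
t 2.4833 tip(clamp) [-0.0034 -0.1522  0.175 ] F [-0.48  0.9   0.28] w -0.0001
tool shift cm [ 1.7   0.34 -0.22]
```

Call:
drive_tool([
  [0,0.2,0.3,-0.2,0,0,0],
  [0,0.3,0,0,0,0,0],
  [0,0.3,0,0,0,0,0],
  [0,0.2,0,0,0,0,0],
  [0,0.2,0,0,0,0,0],
  [0,0,0,0,0,0,0],
])

```text
t: 2.98
ee_pos: [0.5804, -0.2216, 0.1724]
tool_rot: [0.456, 0.538, -0.457, 0.542]
wrist_force: [0.5, -6.2, 5.7]
width: 0.0001
```

```bash
python3 - <<'E'
from h import *
to((0,-.15,.158))
E
```

```text
t 2.9833 tip(clamp) [ 0.0006 -0.1518  0.1644] F [ 0.54 -6.24  5.72] w 0.0001
tool shift cm [ 0.64 -0.06 -0.19]
```

Call:
drive_tool([
  [0,0.2,0,0.1,0,0,0],
  [0,0.2,0,0,0,0,0],
  [0,0.15,0,0,0,0,0],
  [0,0,0,0,0,0,0],
])

```text
t: 3.32
ee_pos: [0.5806, -0.2226, 0.1668]
tool_rot: [0.456, 0.538, -0.457, 0.542]
wrist_force: [0.8, -8.7, 5.6]
width: 0.0001
```

```bash
python3 - <<'E'
from h import *
to((0,-.15,.158))
c=grab('side'); cv2.imwrite('pics/side2.png',cv2.cvtColor(cv2.resize(c['color'][150:300,240:390],None,fx=4,fy=4,interpolation=cv2.INTER_CUBIC),cv2.COLOR_RGB2BGR))
W=cloud(c);hsv=cv2.cvtColor(c['color'],cv2.COLOR_RGB2HSV)
m=(hsv[...,0]>45)&(hsv[...,0]<85)&(hsv[...,1]>100);m[:190]=0;m[250:]=0;m[:,:290]=0;m[:,360:]=0
print(m.sum(),np.median(W[m],0))
E
```

```text
t 3.3167 tip(clamp) [ 0.0006 -0.1529  0.1588] F [ 0.8  -8.71  5.57] w 0.0001
tool shift cm [ 0.08 -0.06 -0.29]
136 [ 0.55728444 -0.10110118  0.19401627]
```

View pics/side2.png

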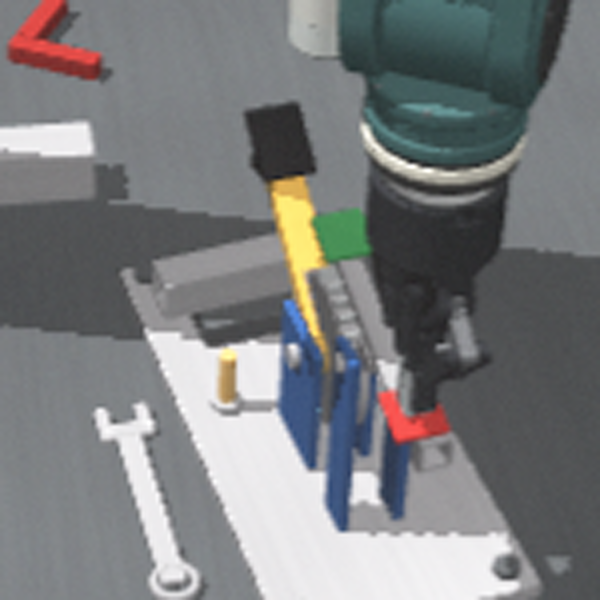

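The red pad is down (crop (415,415)), and green has risen to 0.194 m (≈0.27 rad). I'll press a touch further to reach the stop.

Call:
drive_tool([
  [0,0.15,0,0.1,0,0,0],
  [0,0.1,0,0,0,0,0],
  [0,0,0,0,0,0,0],
])

```text
t: 3.62
ee_pos: [0.5808, -0.2229, 0.1658]
tool_rot: [0.456, 0.538, -0.456, 0.542]
wrist_force: [-4.0, -2.2, 21.4]
width: 0.0001
```

```bash
python3 - <<'E'
from h import *
rep()
E
```

```text
t 3.6167 tip(clamp) [ 0.0008 -0.1532  0.1578] F [-4.04 -2.23 21.37] w 0.0001
```

Stop reached: the force jumped to 21 N at tip height 0.158. Lifting and moving to above the black pad.

Call:
drive_tool([
  [0,-1.5,0,0,0,0,0],
  [0,-2.5,0,0,0,0,0],
  [0,-3,0,0,0,0,0],
  [0,-1,0,-1.5,0,0,0],
  [0,0,0,-2.5,0,0,0],
  [0,0,0,-2.5,0,0,0],
  [0,0,0,-2.5,0,0,0],
  [0,0,0,-2.5,0,0,0],
  [0,0,0,-2.5,0,0,0],
  [0,0,0,-2.5,0,0,0],
  [0,0,0,-2.5,0,0,0],
  [0,0,0,-2.5,0,0,0],
  [0,0,0,-1.8,0,0,0],
  [0,0,0,-0.7,0,0,0],
  [0,0,0,0,0,0,0],
  [0,0,0,0,0,0,0],
])

```text
t: 4.95
ee_pos: [0.5397, 0.0145, 0.2433]
tool_rot: [0.456, 0.54, -0.456, 0.54]
wrist_force: [-1.2, -1.3, 0.0]
width: 0.0
```

```bash
python3 - <<'E'
from h import *
to((0,.0867,.20))
c=grab('side'); cv2.imwrite('pics/side3.png',cv2.cvtColor(cv2.resize(c['color'][130:280,240:390],None,fx=4,fy=4,interpolation=cv2.INTER_CUBIC),cv2.COLOR_RGB2BGR))
for q in np.arange(0.05,.69,.05).tolist()+[.66]:
    th=.66-q; print(round(q,2),np.round([-20+140*np.cos(th)-16*np.sin(th),90+140*np.sin(th)+16*np.cos(th)],1))
W=cloud(c);hsv=cv2.cvtColor(c['color'],cv2.COLOR_RGB2HSV)
m=(hsv[...,0]>45)&(hsv[...,0]<85)&(hsv[...,1]>100);m[:190]=0;m[250:]=0;m[:,:290]=0;m[:,360:]=0
print(m.sum(),np.median(W[m],0))
E
```

```text
t 4.95 tip(clamp) [-2.000e-04  8.770e-02  2.353e-01] F [-1.2  -1.32  0.03] w 0.0
tool shift cm [3.53 0.02 0.1 ]
0.05 [ 85.6 183.3]
0.1 [ 90.1 177.9]
0.15 [ 94.4 172.3]
0.2 [ 98.3 166.5]
0.25 [102.  160.5]
0.3 [105.4 154.3]
0.35 [108.4 147.9]
0.4 [111.2 141.5]
0.45 [113.6 134.8]
0.5 [115.7 128.1]
0.55 [117.4 121.3]
0.6 [118.8 114.4]
0.65 [119.8 107.4]
0.66 [120. 106.]
157 [nan nan nan]
```

View pics/side3.png

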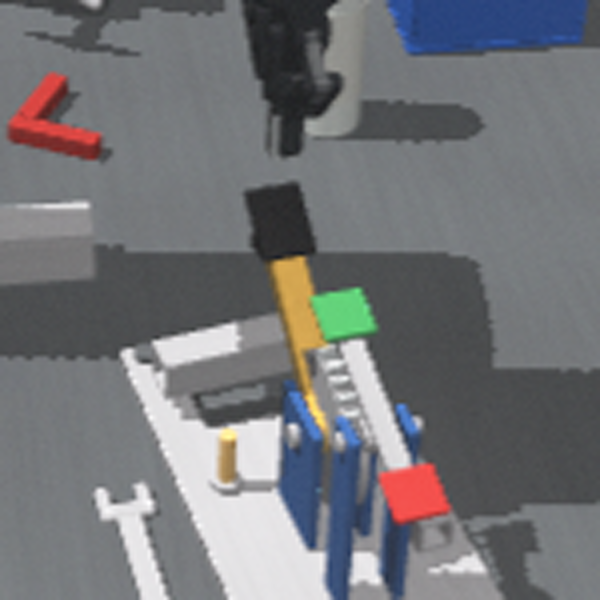

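The tip is over the black pad (crop (290,150) over (280,220)). Red remains down and green up. Pushing down along the arc.

Call:
drive_tool([
  [0,1.2,0,0,0,0,0],
  [0,1.2,0,0.1,0,0,0],
  [0,0.9,0,0,0,0,0],
  [0,0.5,0,0,0,0,0],
  [0,0.5,0,-0.1,0,0,0],
  [0,0.5,0,-0.3,0,0,0],
  [0,0.5,0,-0.35,0,0,0],
  [0,0.5,0,-0.35,0,0,0],
  [0,0.5,0,-0.3,0,0,0],
  [0,0.5,0,-0.3,0,0,0],
  [0,0,0,0,0,0,0],
])

```text
t: 5.92
ee_pos: [0.5368, 0.031, 0.1751]
tool_rot: [0.456, 0.54, -0.456, 0.54]
wrist_force: [-0.4, 0.4, 0.9]
width: 0.0
```

```bash
python3 - <<'E'
from h import *
to((0,.12,.106))
E
```

```text
t 5.9167 tip(clamp) [-0.0003  0.1045  0.1671] F [-0.37  0.36  0.86] w 0.0
tool shift cm [ 6.11  0.02 -1.54]
```

```bash
python3 - <<'E'
from h import *
rep()
c=grab('side'); cv2.imwrite('pics/side4.png',cv2.cvtColor(cv2.resize(c['color'][130:280,240:390],None,fx=4,fy=4,interpolation=cv2.INTER_CUBIC),cv2.COLOR_RGB2BGR))
E
```

```text
t 5.9167 tip(clamp) [-0.0003  0.1045  0.1671] F [-0.37  0.36  0.86] w 0.0
```

View pics/side4.png

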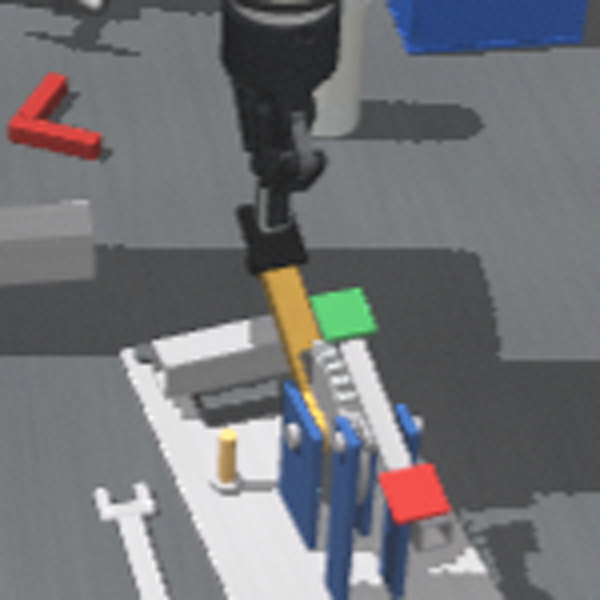

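The tip rests on the black pad (crop (275,235)), and the arm has turned partway. Continuing.

Call:
drive_tool([
  [0,0.5,0,-0.2,0,0,0],
  [0,0.5,0,-0.25,0,0,0],
  [0,0.5,0,-0.2,0,0,0],
  [0,0.5,0,-0.2,0,0,0],
  [0,0.5,0,-0.2,0,0,0],
  [0,0.5,0,-0.15,0,0,0],
  [0,0.5,0,-0.1,0,0,0],
  [0,0.5,0,-0.1,0,0,0],
  [0,0.4,0,-0.1,0,0,0],
  [0,0.4,0,-0.05,0,0,0],
  [0,0.3,0,0,0,0,0],
  [0,0.2,0,0,0,0,0],
  [0,0,0,0,0,0,0],
  [0,0,0,0,0,0,0],
])

```text
t: 7.13
ee_pos: [0.5345, 0.0457, 0.1224]
tool_rot: [0.456, 0.54, -0.456, 0.54]
wrist_force: [0.9, -0.1, 0.7]
width: -0.0001
```

```bash
python3 - <<'E'
from h import *
to((0,.12,.106))
E
```

```text
t 7.1333 tip(clamp) [-1.000e-04  1.194e-01  1.144e-01] F [ 0.87 -0.06  0.65] w -0.0001
tool shift cm [ 0.84  0.01 -0.06]
```

Call:
drive_tool([
  [0,0.25,0,0,0,0,0],
  [0,0.2,0,0,0,0,0],
  [0,0.2,0,0,0,0,0],
  [0,0.1,0,0,0,0,0],
  [0,0,0,0,0,0,0],
])

```text
t: 7.55
ee_pos: [0.5344, 0.046, 0.1148]
tool_rot: [0.457, 0.54, -0.456, 0.54]
wrist_force: [0.9, 0.9, 2.0]
width: -0.0001
```

```bash
python3 - <<'E'
from h import *
to((0,.12,.106))
E
```

```text
t 7.55 tip(clamp) [-1.000e-04  1.197e-01  1.068e-01] F [0.89 0.88 2.02] w -0.0001
tool shift cm [ 0.08  0.01 -0.03]
```

Call:
drive_tool([
  [0,0.1,0,0,0,0,0],
  [0,0.1,0,0,0,0,0],
  [0,0,0,0,0,0,0],
])

```text
t: 7.8
ee_pos: [0.5345, 0.0459, 0.114]
tool_rot: [0.457, 0.54, -0.456, 0.54]
wrist_force: [-5.6, 4.9, 20.9]
width: 0.0003
```

```bash
python3 - <<'E'
from h import *
to((0,.12,.106))
c=grab('side'); cv2.imwrite('pics/side5.png',cv2.cvtColor(cv2.resize(c['color'][130:280,240:390],None,fx=4,fy=4,interpolation=cv2.INTER_CUBIC),cv2.COLOR_RGB2BGR))
E
```

```text
t 7.8 tip(clamp) [-0.      0.1196  0.106 ] F [-5.61  4.87 20.92] w 0.0003
tool shift cm [-0.    0.   -0.04]
```

View pics/side5.png

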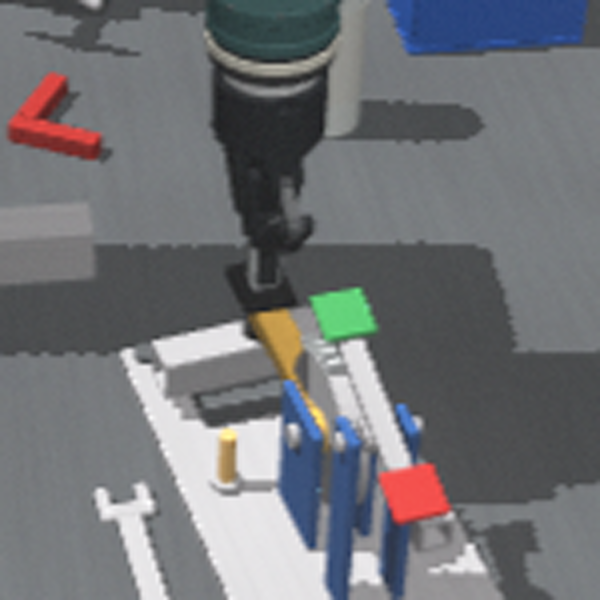

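The foot has landed: 21 N at pad height 0.106, arm level, pawl still free. Lifting and going to the green pad.

Call:
drive_tool([
  [0,-1,0,0,0,0,0],
  [0,-2.5,0,0,0,0,0],
  [0,-3,0,0,0,0,0],
  [0,-3,0,0,0,0,0],
  [0,-2.5,0,0,0,0,0],
  [0,-1,0,0,0,0,0],
  [0,0,0,2.4,0,0,0],
  [0,0,0,2.5,0,0,0],
  [0,0,0,2.5,0,0,0],
  [0,0,0,2.5,0,0,0],
  [0,0,0,2.5,0,0,0],
  [0,0,0,1.5,0,0,0],
  [0,0,0,0.5,0,0,0],
  [0,0,0,0,0,0,0],
  [0,0,0,0,0,0,0],
])

```text
t: 9.1
ee_pos: [0.5582, -0.0958, 0.2427]
tool_rot: [0.456, 0.54, -0.456, 0.54]
wrist_force: [0.2, 0.2, 0.5]
width: -0.0001
```

```bash
python3 - <<'E'
from h import *
to((0,-.024,.195))
for n in ['side','top']:
    c=grab(n); W=cloud(c)
    hsv=cv2.cvtColor(c['color'],cv2.COLOR_RGB2HSV)
    x0,x1,y0,y1=(240,390,130,280) if n=='side' else (220,370,130,240)
    m=(hsv[...,2]<60)&(W[...,2]>.09)&(W[...,2]<.12)&(abs(W[...,0]-.534)<.05)&(abs(W[...,1]-.046)<.05)
    print(n,'black',m.sum(),np.median(W[m],0).round(4),W[m].min(0),W[m].max(0))
    cv2.imwrite(f'pics/{n}6.png',cv2.cvtColor(cv2.resize(c['color'][y0:y1,x0:x1],None,fx=4,fy=4,interpolation=cv2.INTER_CUBIC),cv2.COLOR_RGB2BGR))
E
```

```text
t 9.1 tip(clamp) [-0.0003 -0.0241  0.2347] F [0.15 0.19 0.54] w -0.0001
tool shift cm [ 3.97  0.03 -0.01]
side black 162 [0.5325 0.0431 0.1055] [0.51122776 0.01830458 0.09780483] [0.55429588 0.07204713 0.1105789 ]
top black 37 [0.5408 0.0654 0.1051] [0.52250087 0.04454689 0.09800746] [0.55190423 0.07148582 0.11144139]
```

View pics/side6.png

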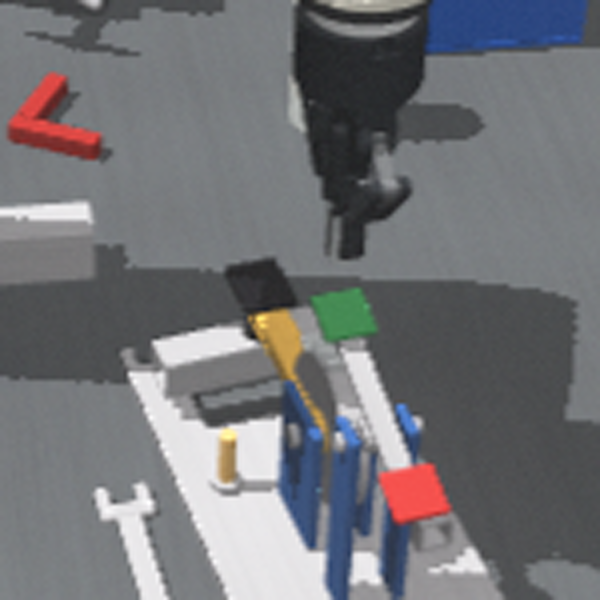

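The arm stayed down, with the black pad at 0.1055 m. The tip is over green (crop (345,250) over (345,313)). Pressing green from 0.195 to 0.174.

Call:
drive_tool([
  [0,1.2,0,0,0,0,0],
  [0,1.2,0,0,0,0,0],
  [0,0.9,0,0,0,0,0],
  [0,0.5,0,0,0,0,0],
  [0,0.4,0,0,0,0,0],
  [0,0.4,0,-0.1,0,0,0],
  [0,0.4,0,-0.1,0,0,0],
  [0,0.3,0,-0.1,0,0,0],
  [0,0.2,0,-0.1,0,0,0],
  [0,0,0,0,0,0,0],
])

```text
t: 10.03
ee_pos: [0.5577, -0.0923, 0.1875]
tool_rot: [0.456, 0.54, -0.456, 0.54]
wrist_force: [0.1, -0.2, 0.3]
width: -0.0001
```

```bash
python3 - <<'E'
from h import *
to((0,-.02,.174))
E
```

```text
t 10.0333 tip(clamp) [-0.0003 -0.0206  0.1795] F [ 0.1  -0.21  0.32] w -0.0001
tool shift cm [ 0.55  0.03 -0.06]
```

Call:
drive_tool([
  [0,0.2,0,0,0,0,0],
  [0,0.15,0,0,0,0,0],
  [0,0.15,0,0,0,0,0],
  [0,0.1,0,0,0,0,0],
  [0,0,0,0,0,0,0],
])

```text
t: 10.45
ee_pos: [0.5576, -0.0923, 0.1819]
tool_rot: [0.456, 0.54, -0.456, 0.54]
wrist_force: [-0.7, 4.3, 5.5]
width: 0.0001
```

```bash
python3 - <<'E'
from h import *
to((0,-.02,.174))
E
```

```text
t 10.45 tip(clamp) [-0.0003 -0.0205  0.1739] F [-0.69  4.34  5.5 ] w 0.0001
tool shift cm [-0.01  0.03 -0.05]
```

Call:
drive_tool([
  [0,0.1,0,0,0,0,0],
  [0,0.1,0,0,0,0,0],
  [0,0,0,0,0,0,0],
  [0,0,0,0,0,0,0],
])

```text
t: 10.78
ee_pos: [0.5578, -0.0922, 0.1814]
tool_rot: [0.457, 0.54, -0.456, 0.541]
wrist_force: [-6.3, 6.1, 26.1]
width: -0.0004
```

```bash
python3 - <<'E'
from h import *
to((0,-.02,.174))
E
```

```text
t 10.7833 tip(clamp) [-1.000e-04 -2.050e-02  1.734e-01] F [-6.26  6.09 26.09] w -0.0004
tool shift cm [-0.06  0.01 -0.05]
```

The nose has reached its bottom: 26 N at 0.1734, against a locked height of 0.174. Backing off upward and moving clear to check.

Call:
drive_tool([
  [0,-1,0,0,0,0,0],
  [0,-2.5,0,0,0,0,0],
  [0,-3,0,0,0,0,0],
  [0,-2.5,0,1,0,0,0],
  [0,-1,-1,2,0,0,0],
  [0,0,-2,2,0,0,0],
  [0,0,-2.5,2,0,0,0],
  [0,0,-2.5,2,0,0,0],
  [0,0,-2.5,2,0,0,0],
  [0,0,-2.5,2,0,0,0],
  [0,0,-2.5,2,0,0,0],
  [0,0,-2.5,2,0,0,0],
  [0,0,-1.5,1.5,0,0,0],
  [0,0,-0.5,0.5,0,0,0],
  [0,0,0,0,0,0,0],
  [0,0,0,0,0,0,0],
  [0,0,0,0,0,0,0],
])

```text
t: 12.2
ee_pos: [0.3928, -0.3124, 0.2797]
tool_rot: [0.456, 0.54, -0.456, 0.54]
wrist_force: [-0.0, 0.3, -0.1]
width: 0.0002
```

```bash
python3 - <<'E'
from h import *
rep()
for n in ['side','top']:
    c=grab(n); W=cloud(c)
    hsv=cv2.cvtColor(c['color'],cv2.COLOR_RGB2HSV).astype(int);H,S,V=hsv[...,0],hsv[...,1],hsv[...,2]
    near=lambda p:(np.hypot(W[...,0]-p[0],W[...,1]-p[1])<.035)&(W[...,2]>.09)&(W[...,2]<.21)
    for k,m in dict(black=(V<60)&near(cl(0,.12,0)),green=(H>45)&(H<85)&(S>100)&near(cl(0,-.02,0)),red=((H<8)|(H>172))&(S>150)&near(cl(0,-.15,0))).items():
        print(n,k,m.sum(),np.median(W[m],0).round(4))
    x0,x1,y0,y1=(230,390,150,310) if n=='side' else (210,380,130,250)
    cv2.imwrite(f'pics/{n}7.png',cv2.cvtColor(cv2.resize(c['color'][y0:y1,x0:x1],None,fx=3.7,fy=3.7,interpolation=cv2.INTER_CUBIC),cv2.COLOR_RGB2BGR))
    cv2.imwrite(f'pics/{n}7f.png',cv2.cvtColor(c['color'],cv2.COLOR_RGB2BGR))
E
```

```text
t 12.2 tip(clamp) [-0.1996 -0.2101  0.2717] F [-0.02  0.29 -0.14] w 0.0002
side black 154 [0.5327 0.0427 0.1057]
side green 112 [ 0.5568 -0.0939  0.1736]
side red 138 [ 0.5786 -0.2213  0.1741]
top black 201 [0.5349 0.0477 0.1067]
top green 140 [ 0.5586 -0.091   0.174 ]
top red 132 [ 0.5805 -0.2197  0.1738]
```

View pics/side7.png

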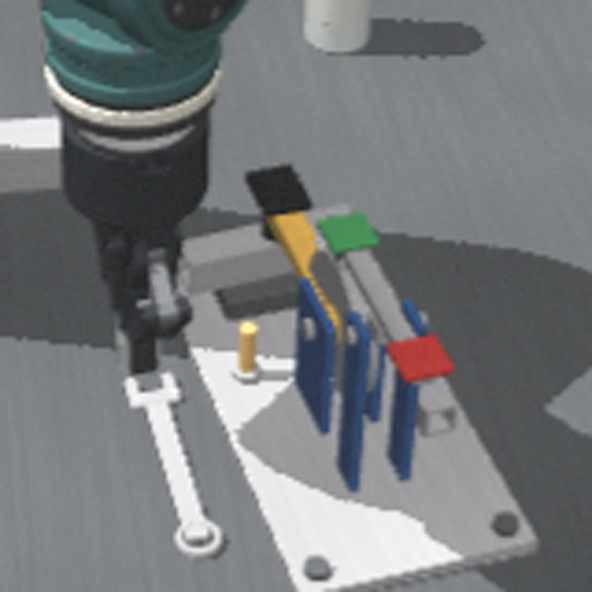

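View pics/top7f.png

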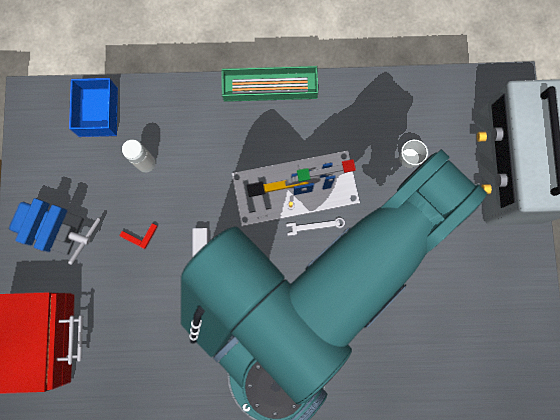

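The pawl is level (red and green both at 0.174 m), the black pad is at 0.106 m, the bystanders are in place, and the gripper is clear with a wrist force of about 0. Handing in.

```bash
python3 -c "
from bench import *
print(finish_job())"
```

```text
the job is handed in; nothing more can be done
None
```

The tube is clamped, and I handed the job in at about 12.3 s; it reported no verdict.

1. **Freeing the pawl:** I pressed the red pad with closed fingers until it hit its stop, at 21 N with the fingertips at 0.158 m.
2. **Lowering the arm:** I pushed the black pad down along its arc until the foot landed on the tube, at 21 N with the pad 0.106 m above the bench.
3. **Re-seating the pawl:** I pressed the green pad back down until the nose bottomed, at 26 N and 0.1734 m. Then I lifted off and moved the gripper clear.

**Last checks:** both cameras agreed within about 1 mm on the pad heights.

| Pad | Measured height | Height when clamped |
|---|---|---|
| Red | 0.174 m | 0.174 m |
| Green | 0.174 m | 0.174 m |
| Black | 0.106–0.107 m | 0.106 m |

The wrist force was about 0. In the pictures the loose items and the tube looked unmoved. I judged that by eye and did not measure the tube's shift. No check failed or disagreed.

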